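# Slacken the left-hand clip knob on the switch test jig

## Task

The aluminium bar knob that clamps the mounting clip to the switch test jig has a left-hand thread. Loosen it by turning it clockwise, seen from above, until its bar points straight across the jig's long bed, then let go. Do not tighten it, and leave the jig's other bar knob and the long lever as they are.

Things in the scene. Friction and masses are not known exactly. Their poses are not given: they have to be found in the camera images.
- clip_knob_grip (a point): Centre of the knob to loosen: aluminium bar 64 long, 16 wide, 24 mm high on a 14 mm stem, standing on the mounting clip (green steel strip 124 x 34 mm, across the bed, at either end of the jig). On the knob's vertical axis, 108 mm above the bench. y runs along the bar, x across it, z up; turns with it. Clip strip 39 mm lower; its upturned ears, 60 mm from the axis, end 28 mm lower.
- clip_knob (a joint): Angle of that knob (rad), growing clockwise seen from above. 0: bar along the bed's long side (tight); 1.57: straight across it (loose). Starts between 0.1 and 0.5. Stiff (0.1 N m), stays where left, rises 0.8 mm per rad as it loosens; turning it below 0 tightens it.
- plain_knob_end (a point): One end of the bar of the jig's other knob, 30 mm from its axis: alike in shape, size and height, but on a plain round steel pad without a clip, at the other end of the bed, 270 mm from the clip's knob. To be left alone.
- lever_tip (a point): End of the red grip of the long lever, 200 mm from its pivot, which is midway between the knobs. It leans to the bed's far side, tip 200 to 265 mm above the bench. To be left alone. The jig is fixed cast iron, bed 380 x 140 mm, 40 mm high, its long side within 25 degrees of the world's y axis.

How it is judged (in metres and radians):
At the end, for the whole second after the job is handed in: The clip's knob has been turned clockwise until its bar points across the jig's bed, within about 20 degrees (joint between 1.2 and 1.95 rad), and is at rest; the other knob and the lever are where they were (value of joint clip_knob between 1.2 and 1.95 rad and velocity of joint clip_knob between -0.05 and 0.05 rad/s); the robot touches nothing.
It fails at once if the clip's knob is turned anti-clockwise, tightening it (below -0.15 rad) (value of joint clip_knob below -0.15 rad).
It fails at once if the other knob is turned (its bar's end moves over 10 mm) (distance of plain_knob_end from where it was at the start of the episode above 0.01 m).
It fails at once if the lever is moved (its tip moves over 20 mm) (distance of lever_tip from where it was at the start of the episode above 0.02 m).
It also fails if it takes over 29 s, if anything falls off the work surface, if the arm or the gripper's body presses on something with over 40 N, if the wrist force passes 120 N, or if a joint passes its speed limit or range.

## Robot

A 6-joint arm with a two-finger parallel gripper is mounted at the origin on the work surface. World frame = base frame: x ahead of the robot, y to its left, z up, the work surface at z = 0. Lengths are in mm, angles in rad, forces in N, time in s.
With the tool pointing down it reaches from about 325 to 925 mm from the base axis. Payload 3.1 kg.
Tool frame: the origin (TCP) lies on the front face of the gripper's body, between the roots of the fingers; the fingertips stand 73 mm ahead of it and the grasp point (between the pads) lies 54 mm ahead of it (r.tcp_to_grasp is the distance from the TCP to the grasp point, in mm); z points along the fingers, y is the line along which they close (so a half turn about z gives the same grasp; the last joint's range is limited). The gripper opens to 85 mm and grips with 20 to 120 N. Pads are 22 mm wide; open, the fingers measure 114 mm over their backs; the gripper's body (76 mm by 85 mm) begins 54 mm behind the grasp point. The pads swing forward as they close: fully open they stand 13 mm farther back than shut.
Start: joints at [1.105, 0.217, 1.613, -0, 1.311, -0.112], TCP at [216.523, 586.309, 303.9] pointing down, gripper open.
Joint ranges: [-2.75, 2.75], [-0.78, 2.1], [0.31, 2.55], [-1.13, 4.27], [0.13, 2.63], [-2.58, 2.58]. Speed limits (rad/s): [2.79, 2.79, 3.14, 3.14, 3.14, 3.14].

## Interface

Orientations are given as a unit quaternion [w, x, y, z].
In Python, from station import monitor, snapshot, camera_params, r gives the robot as it stands.
- The arm moves only by the tool play_rows, never from a script. Its argument "increments" is text: rows parted by semicolons, each of 7 numbers parted by spaces: the gripper command: -1 is shut, 1 is fully open, values between are in proportion, then the shift along the tool's x, y, z in cm, then the turn, a rotation vector about the tool's x, y, z in rad. In form: jaw x y z ax ay az; .... A call has 1 to 8 rows; each row is the pose to reach, as a shift and turn from the pose commanded when the call began, along the tool's axes at that moment; what a row does not reach only later rows make up. A row lasts 1/10 s, in which the tool goes at most 50 mm and 8.59 degrees, less where a joint would pass 70% of its speed; a pose out of reach is approached as far as the arm can. A call with a gripper value outside its range is refused whole. The fingers move at their own pace and stop on an object; "grip_force" is the grip in N (left out, the last holds). Time passes only in rows, so rows that repeat a pose let the fingers close. It gives the time, the measured TCP pose, the force, the opening and the grip force at its end, in the units of the state.
- monitor.get_state(): the state, without advancing time (a new reading comes with each control period).
- snapshot(name): name is "scene" or "top" or "wrist"; returns the picture (480x640x3 uint8, red, green, blue); there is no depth.
- camera_params(name): a dict with "fov_y" (degrees; the focal length in pixels is half the picture's height over the tangent of half this angle, whatever the lens; pixels are square), "cx", "cy" (the principal point, pixels), "world_to_cam" (4x4, takes a point from world to camera coordinates). Camera axes: x right, y down, z forward; pixel columns grow to the right and rows downward; lengths in mm; the calibration is good to about 2 mm. A picture is of the moment at which its call begins: read the wrist's pose just before it. camera_params takes no time and is no camera call; for the wrist camera it gives the pose at the moment of the call.
- r.hand_in(): hands the job in; it is judged then, once.
The state is a dict: "time_s": time; "q": joint angles; "qvel": joint speeds; "effort": joint torques, N m; "ee_pos": TCP position; "eef_rot": TCP orientation; "wrist_force": force on the tool from outside, world axes, zero at the start; "ft_torque": the same for the moment, N m; "gripper_width": finger opening in mm; "grip_force": force on a finger pad.
Only numpy, scipy, OpenCV 4.12 (cv2) and the standard library are available. Lean on these libraries where they do the work, as an engineer would, in place of code of your own. Each camera call takes 0.05 s, during which the arm holds its last target. There are 200 camera calls.

## Working session

There is one attempt and no reset: what is moved stays moved. The work goes in short steps, Python scripts to look and compute and a tool call to move; the robot and the scene stay as the last step left them, time stands still between calls to the robot, and variables do not carry over. Pictures are saved under pics/ and viewed, at most 10 in all, crops included, and the job is handed in when it is done.

Besides the shell and the picture viewer there is one more tool, called by a JSON object that holds its "method" and its "body", one argument or row to a line. play_rows: Moves the arm, as the interface text tells. Its arguments: {"type":"object","properties":{"increments":{"type":"string"},"grip_force":{"type":"number"}},"required":["increments"]}

```bash
mkdir -p pics
cat > h.py <<'E'
import numpy as np, cv2
from station import monitor, snapshot, camera_params, r
def proj(P,c):
    M=np.array(c["world_to_cam"]);p=M[:3,:3]@np.array(P,float)+M[:3,3];f=240/np.tan(np.radians(c["fov_y"])/2)
    return np.array([c["cx"]+f*p[0]/p[2],c["cy"]+f*p[1]/p[2]])
def back(u,v,z,c):
    M=np.array(c["world_to_cam"]);f=240/np.tan(np.radians(c["fov_y"])/2)
    d=M[:3,:3].T@np.array([(u-c["cx"])/f,(v-c["cy"])/f,1]);o=-M[:3,:3].T@M[:3,3]
    return o+d*(z-o[2])/d[2]
E
python3 - <<'E'
from h import *
for n in ["top","scene"]:
    c=camera_params(n);print(n,{k:np.round(v,4).tolist() for k,v in c.items()})
    cv2.imwrite(f"pics/{n}1.png",snapshot(n)[:,:,::-1])
s=monitor.get_state();print(s["time_s"],s["ee_pos"],s["eef_rot"])
E
```

```text
top {'fov_y': 51.6644, 'cx': 322.7459, 'cy': 239.2733, 'world_to_cam': [[-0.0113, -0.9997, 0.0228, 48.0662], [-0.985, 0.0072, -0.1726, 648.9105], [0.1724, -0.0244, -0.9847, 724.0529], [0.0, 0.0, 0.0, 1.0]]}
scene {'fov_y': 53.2922, 'cx': 324.5017, 'cy': 240.5721, 'world_to_cam': [[0.2943, 0.9556, -0.0144, -223.6742], [0.7945, -0.253, -0.552, -370.0015], [-0.5311, 0.151, -0.8337, 1176.2725], [0.0, 0.0, 0.0, 1.0]]}
0.1 [216.26544286 585.74879951 302.64681176] [-3.22376692e-04  1.75973215e-01  9.84394292e-01 -1.09627411e-03]
```

View pics/top1.png

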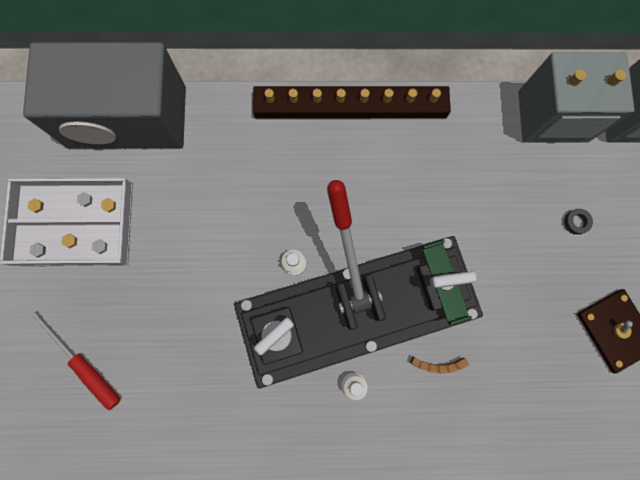

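View pics/scene1.png

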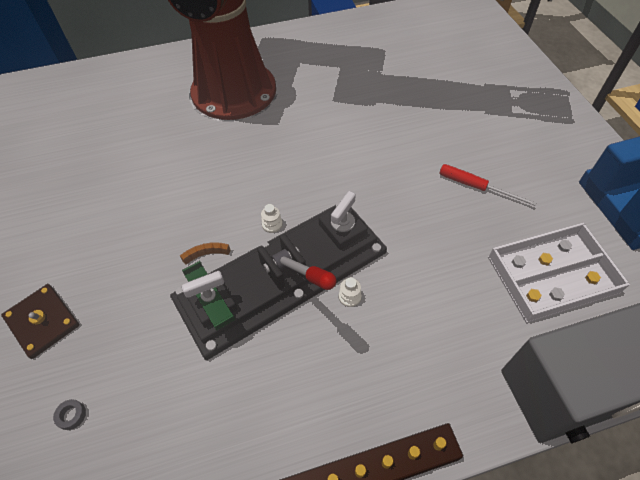

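The clip knob, on the green strip, is at about (454,280) in the top view and (202,285) in the scene view. The plain knob is at (274,337) in the top view, and the lever leans to +x. I'll enlarge the top view and compute positions.

Run:
```python
from h import *
im=cv2.imread("pics/top1.png")
a=cv2.resize(im[230:330,410:490],None,fx=6,fy=6,interpolation=cv2.INTER_CUBIC)
im=cv2.imread("pics/scene1.png")
b=cv2.resize(im[250:350,165:245],None,fx=6,fy=6,interpolation=cv2.INTER_CUBIC)
cv2.imwrite("pics/crop.png",cv2.resize(np.hstack([a,b]),(800,500)))
c=camera_params("top")
A=back(433,283,120,c);B=back(475,277,120,c);print(A,B,np.linalg.norm(A-B))
print("plain",back(274,337,120,c))
for p in [(247,306),(447,243),(473,314),(267,380)]: print(back(*p,42,c))
```

```text
[ 573.59802792 -113.08258973  120.        ] [ 581.62389202 -174.01877365  120.        ] 61.46245198875112
plain [500.63009046 112.96475378 120.        ]
[546.9953851  161.00163816  42.        ]
[ 644.21184222 -158.23717118   42.        ]
[ 530.83829313 -193.13115709   42.        ]
[434.94616965 128.98757568  42.        ]
```

View pics/crop.png

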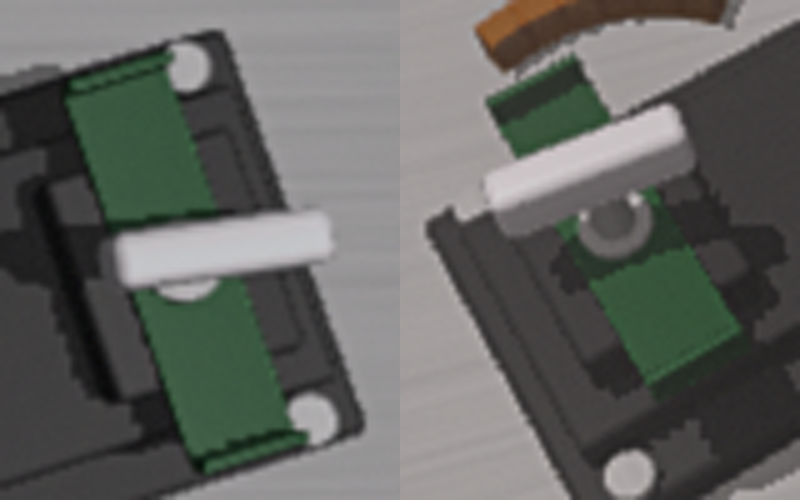

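Bar top face centre: top view (454.8,279.6), scene view (202.6,281). The bar's long side runs parallel to the previously picked ends. I'll check both views against each other and compute the move.

```bash
cat > go.py <<'E'
from h import *
from scipy.spatial.transform import Rotation as R
def rel(P,yawy):
    s=monitor.get_state();q=s["eef_rot"];T=R.from_quat([q[1],q[2],q[3],q[0]])
    y=np.radians(yawy);ty=np.array([np.cos(y),np.sin(y),0]);tz=np.array([0,0,-1]);G=R.from_matrix(np.c_[np.cross(ty,tz),ty,tz])
    print("cm",np.round(T.inv().apply(np.array(P)-s["ee_pos"])/10,2),"rot",np.round((T.inv()*G).as_rotvec(),3),s["time_s"],np.round(s["ee_pos"],1))
E
python3 - <<'E'
from go import *
ct=camera_params("top");cs=camera_params("scene")
print(back(454.8,279.6,120,ct),back(202.6,281,120,cs))
# crop-based bar line in both views (top-face edges)
for c,pts in((ct,[(410+118/5,230+262/5),(410+331/5,230+235/5)]),(cs,[(165+94/5,250+195/5),(165+280/5,250+123/5)])):
    a,b=[back(*p,120,c) for p in pts];d=b-a;print(np.linalg.norm(d),np.degrees(np.arctan2(d[1],d[0])),(a+b)/2)
rel([578,-144,420],7.5)
E
```

```text
[ 578.16454796 -144.67329362  120.        ] [ 582.96979982 -142.37806229  120.        ]
62.178468162179975 -83.38555250815894 [ 578.02704986 -144.86874122  120.        ]
59.99885938707987 97.50552184960614 [ 584.25244476 -142.63912798  120.        ]
cm [-59.21 -55.95 -11.62] rot [-2.000e-03  1.000e-03  1.086e+00] 0.1 [216.3 585.7 302.6]
```

{"method": "play_rows", "body": {
  "increments": "1 -5 -5 -6 0 0 0.1;1 -10 -9 -11 0 0 0.2;1 -15 -13 -12 0 0 0.3;1 -20 -17 -12 0 0 0.4;1 -25 -21 -12 0 0 0.5;1 -30 -26 -12 0 0 0.6;1 -34 -30 -12 0 0 0.7;1 -38 -35 -12 0 0 0.8"
}}

```text
time_s: 0.9
ee_pos: [391.5, 258.5, 417.7]
eef_rot: [0.0, 0.547, 0.837, 0.0]
wrist_force: [0.1, -0.4, -0.2]
gripper_width: 85.4
grip_force: 0.0
```

```bash
python3 -c "
from go import *
rel([580,-144,420],7)"
```

```text
cm [-44.43   1.1   -0.22] rot [0.    0.    0.291] 0.9 [391.5 258.5 417.7]
```

{"method": "play_rows", "body": {
  "increments": "1 -5 0.2 0 0 0 0.05;1 -10 0.3 0 0 0 0.1;1 -15 0.5 0 0 0 0.15;1 -20 0.6 0 0 0 0.2;1 -25 0.8 0 0 0 0.25;1 -30 0.9 0 0 0 0.29;1 -35 1 0 0 0 0.29;1 -38 1.1 0 0 0 0.29"
}}

```text
time_s: 1.7
ee_pos: [555.6, -86.0, 416.8]
eef_rot: [-0.0, 0.662, 0.75, -0.001]
wrist_force: [-0.4, 0.6, 0.4]
gripper_width: 85.4
grip_force: 0.0
```

{"method": "play_rows", "body": {
  "increments": "1 0 0 0 0 0 0;1 0 0 0 0 0 0;1 0 0 0 0 0 0"
}}

```text
time_s: 2.0
ee_pos: [554.5, -81.7, 417.4]
eef_rot: [-0.001, 0.66, 0.751, -0.0]
wrist_force: [-0.5, 0.8, -0.4]
gripper_width: 85.2
grip_force: 0.0
```

Run:
```python
from go import *
rel([580,-144,300],7)
c=camera_params("wrist");im=snapshot("wrist")[:,:,::-1].copy()
cv2.imwrite("pics/w1.png",im)
np.save("w1.npy",c,allow_pickle=True)
print(proj([580,-144,120],c))
```

```text
cm [-6.51  1.74 11.73] rot [-0.001 -0.001  0.006] 2.0 [554.5 -81.7 417.4]
[338.46540066 263.69552801]
```

View pics/w1.png

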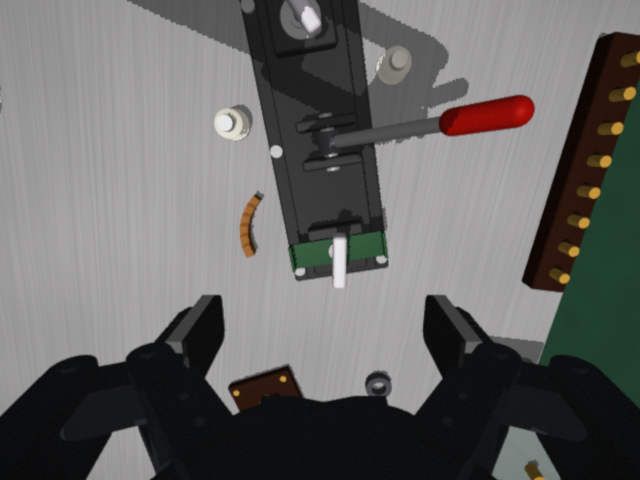

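The wrist view shows the bar top centre near (339.5,262), against a predicted (338.5,263.7). The bar lies parallel to the image columns, so the target is confirmed. Next I go over it and down.

{"method": "play_rows", "body": {
  "increments": "1 -4 1.2 2 0 0 0;1 -6.5 1.8 5 0 0 0;1 -6.5 1.8 9 0 0 0;1 -6.5 1.8 13 0 0 0;1 -6.5 1.8 16 0 0 0;1 -6.5 1.8 18 0 0 0;1 -6.5 1.8 18 0 0 0;1 -6.5 1.8 18 0 0 0"
}}

```text
time_s: 2.85
ee_pos: [581.2, -143.8, 238.3]
eef_rot: [0.0, 0.66, 0.751, 0.0]
wrist_force: [0.6, -0.8, -0.2]
gripper_width: 85.6
grip_force: 0.0
```

Run:
```python
from go import *
rel([581,-144,163],7)
c=camera_params("wrist");im=snapshot("wrist")[:,:,::-1].copy()
cv2.imwrite("pics/w2.png",im)
print(proj([581,-144,120],c))
for d in(-32,32): print(proj([581+d*np.cos(np.radians(-83)),-144+d*np.sin(np.radians(-83)),120],c))
```

```text
cm [-0.02 -0.02  7.53] rot [ 0.    -0.     0.006] 2.85 [ 581.2 -143.8  238.3]
[323.18551337 265.63207916]
[323.60893331 212.63749295]
[322.79818125 314.10996959]
```

View pics/w2.png

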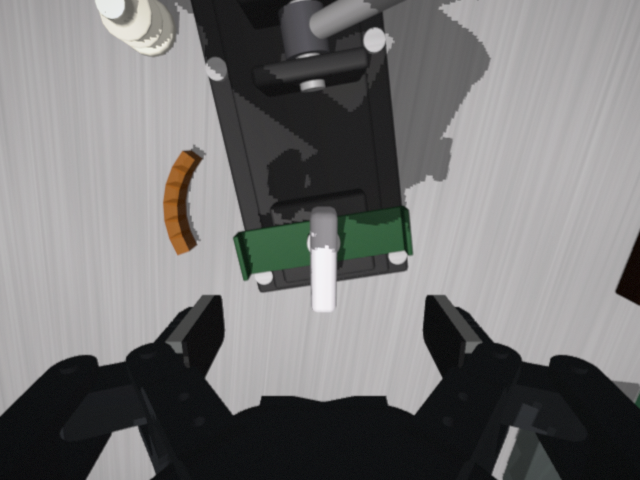

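In the close wrist view the bar spans (323,207) to (323,312). It is laterally centred and about 3 mm further along +x of the tool than I assumed. I'll descend with that correction and grip.

{"method": "play_rows", "body": {
  "increments": "1 0.3 0 3 0 0 0;1 0.3 0 5.5 0 0 0;1 0.3 0 7.5 0 0 0;1 0.3 0 7.5 0 0 0;-1 0.3 0 7.5 0 0 0;-1 0.3 0 7.5 0 0 0;-1 0.3 0 7.5 0 0 0;-1 0.3 0 7.5 0 0 0",
  "grip_force": 40
}}

```text
time_s: 3.7
ee_pos: [581.5, -142.2, 164.3]
eef_rot: [0.001, 0.661, 0.751, 0.0]
wrist_force: [-0.9, -0.4, 0.4]
gripper_width: 28.5
grip_force: 0.0
```

{"method": "play_rows", "body": {
  "increments": "-1 0 0 0 0 0 0;-1 0 0 0 0 0 0;-1 0 0 0 0 0 0;-1 0 0 0 0 0 0"
}}

```text
time_s: 4.1
ee_pos: [580.8, -142.1, 163.8]
eef_rot: [0.0, 0.661, 0.751, -0.0]
wrist_force: [-2.9, 0.8, 7.0]
gripper_width: 15.4
grip_force: 42.6
```

{"method": "play_rows", "body": {
  "increments": "-1 0 0 0 0 0 0.1;-1 0 0 0 0 0 0.2;-1 0 0 0 0 0 0.3;-1 0 0 0 0 0 0.4;-1 0 0 0 0 0 0.5;-1 0 0 -0.05 0 0 0.6;-1 0 0 -0.05 0 0 0.7;-1 0 0 -0.05 0 0 0.7"
}}

```text
time_s: 4.9
ee_pos: [581.7, -142.4, 164.4]
eef_rot: [0.001, 0.878, 0.478, 0.001]
wrist_force: [-0.7, -1.1, 4.7]
gripper_width: 15.5
grip_force: 42.5
```

{"method": "play_rows", "body": {
  "increments": "-1 0 0 0 0 0 0.1;-1 0 0 0 0 0 0.2;-1 0 0 0 0 0 0.3;-1 0 0 0 0 0 0.4;-1 0 0 0 0 0 0.5;-1 0 0 -0.05 0 0 0.6;-1 0 0 -0.05 0 0 0.7;-1 0 0 -0.05 0 0 0.72"
}}

```text
time_s: 5.7
ee_pos: [582.2, -143.1, 164.9]
eef_rot: [0.002, 0.99, 0.139, 0.002]
wrist_force: [2.9, -4.3, 3.6]
gripper_width: 15.3
grip_force: 42.4
```

{"method": "play_rows", "body": {
  "increments": "-1 0 0 0 0 0 0;-1 0 0 0 0 0 0;0.8 0 0 0 0 0 0;0.8 0 0 0 0 0 0;0.8 0 0 0 0 0 0;0.8 0 0 0 0 0 0;0.8 0 0 0 0 0 0;0.8 0 0 0 0 0 0"
}}

```text
time_s: 6.5
ee_pos: [580.5, -141.7, 163.5]
eef_rot: [-0.0, 0.99, 0.139, -0.0]
wrist_force: [0.5, 0.5, 0.5]
gripper_width: 76.8
grip_force: 0.0
```

{"method": "play_rows", "body": {
  "increments": "0.8 0 0 -2 0 0 0;0.8 0 0 -5 0 0 0;0.8 0 0 -9 0 0 0;0.8 0 0 -13 0 0 0;0.8 0 0 -17 0 0 0;0.8 0 0 -20 0 0 0;0.8 0 0 -20 0 0 0;0.8 0 0 -20 0 0 0"
}}

```text
time_s: 7.3
ee_pos: [580.9, -141.9, 364.6]
eef_rot: [0.0, 0.99, 0.138, 0.001]
wrist_force: [0.7, -0.1, -0.2]
gripper_width: 76.9
grip_force: 0.0
```

Run:
```python
from go import *
rel([581,-144,363],7)
cv2.imwrite("pics/w3.png",snapshot("wrist")[:,:,::-1])
```

```text
cm [-0.05  0.2   0.16] rot [ 2.000e-03 -1.000e-03 -1.415e+00] 7.3 [ 580.9 -141.9  364.6]
```

View pics/w3.png

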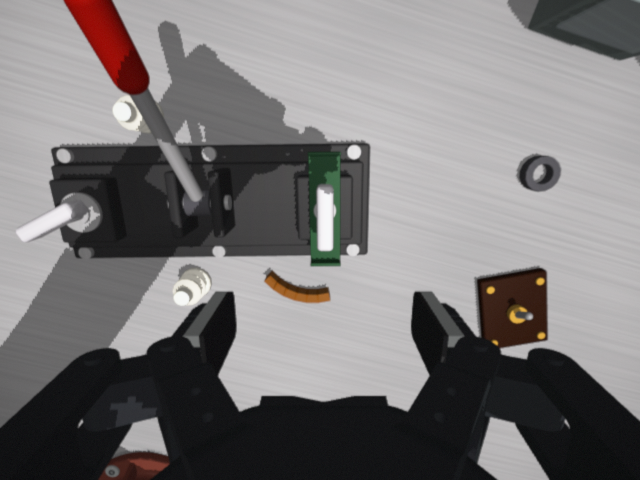

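The bar at (325,190)–(325,250) now lies along the green strip, straight across the bed. The lever and the other knob are undisturbed, and the gripper is clear of everything.

```bash
python3 -c "
from station import r
print(r.hand_in())"
```

```text
the job is handed in; nothing more can be done
None
```

I turned the clip knob clockwise by about 1.42 rad, so its bar now points straight across the bed, then let go. The last picture showed the other knob and the lever undisturbed. I handed the job in at about 7.3 s, and no verdict came back.

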